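# Slide a board under the low test bridge and hold the probes down

## Robot

A 6-joint arm with a two-finger parallel gripper is mounted at the origin on a cart in front of the work surface, level with it; the furniture and walls round the work are solid. World frame = base frame: x ahead of the robot, y to its left, z up, the work surface at z = 0. Lengths are in mm, angles in rad, forces in N, time in s.
With the tool pointing down it reaches from about 275 to 750 mm from the base axis. Payload 10.2 kg.
Tool frame: the origin (TCP) lies at the very end of the fingers, on their centre line; the grasp point (between the pads) lies 19 mm behind it; z points along the fingers, y is the line along which they close (so a half turn about z gives the same grasp; the last joint's range is limited). The gripper opens to 85 mm and grips with 20 to 120 N. Pads are 22 mm wide; open, the fingers measure 114 mm over their backs; the gripper's body (76 mm by 85 mm) begins 54 mm behind the grasp point. The pads swing forward as they close: fully open they stand 13 mm farther back than shut.
Start: joints at [0.98, 0.313, 1.498, -0, 1.331, -0.223], TCP at [188.784, 489.89, 231.294] pointing down, gripper open.
Joint ranges: [-2.94, 2.94], [-0.97, 2.17], [0.19, 2.56], [-1.23, 4.37], [0.02, 3.11], [-2.88, 2.88]. Speed limits (rad/s): [2.39, 2.39, 3.01, 3.14, 3.14, 3.14].

## Interface

Orientations are given as a unit quaternion [w, x, y, z].
In Python, from rig import telemetry, optics, ctrl gives the robot as it stands.
- The arm moves only by the tool servo_tool, never from a script. Its argument "deltas" is a list of rows, each a list of 3 entries, a list of its own where there are three numbers: the shift along the tool's x, y, z in units of 20 cm (1.0 is 20 cm), then the turn, a rotation vector about the tool's x, y, z in units of 90 degrees (1.0 is 90 degrees), then the opening, from 0 (shut) to 1 (fully open). A call has 1 to 8 rows; each row shifts and turns the commanded pose from where the row before left it, along the tool's axes as they then stand; what a row does not reach is not made up. A row lasts 1/10 s, in which the tool goes at most 50 mm and 8.59 degrees, less where a joint would pass 70% of its speed; a pose out of reach is approached as far as the arm can. A call with a number of a shift or a turn outside -1 to 1 is refused whole. A call with a gripper value outside its range is refused whole. The fingers move at their own pace and stop on an object; "squeeze" is the grip in N (left out, the last holds). Time passes only in rows, so rows that do not move let the fingers close. It gives the time, the measured TCP pose, the force, the opening and the grip force at its end, in the units of the state.
- telemetry.sense(): the state, without advancing time (a new reading comes with each control period).
- optics.capture(name): name is "scene" or "top" or "wrist"; returns the picture (400x640x3 uint8, blue, green, red); there is no depth.
- optics.camera_model(name): a dict with "vfov" (degrees; the focal length in pixels is half the picture's height over the tangent of half this angle, whatever the lens; pixels are square), "cx", "cy" (the principal point, pixels), "R" (3x3) and "t" (3): a world point X has camera coordinates R X + t; the wrist camera has in their place "mount" (4x4, takes a point from camera to tool coordinates, whose origin is the TCP and whose axes are the flange's). Camera axes: x right, y down, z forward; pixel columns grow to the right and rows downward; lengths in mm; the calibration is good to about 2 mm. The wrist camera is an equidistant fisheye: a pixel r from the principal point sees the ray r / f radians off the axis. A picture is of the moment at which its call begins: read the wrist's pose just before it. camera_model takes no time and is no camera call.
- ctrl.finish_job(): hands the job in; it is judged then, once.
The state is a dict: "time_s": time; "joints": joint angles; "dq": joint speeds; "tau": joint torques, N m; "eef_pos": TCP position; "ee_rot": TCP orientation; "force": force on the tool from outside, world axes, zero at the start; "wrist_torque": the same for the moment, N m; "grip_width": opening from 0.0 (shut) to 1.0 (fully open); "grip_force": force on a finger pad.
Only numpy, scipy, OpenCV 4.12 (cv2) and the standard library are available. Lean on these libraries where they do the work, as an engineer would, in place of code of your own. Each camera call takes 0.05 s, during which the arm holds its last target. There are 200 camera calls.

## Task

A circuit board lies in its blue carrier on the open end of the test jig: with the fingers behind the carrier's push bar, slide it flat along the jig, without lifting or tipping it and without the board striking the low bridge, until the carrier is fully home against the end stop. Then push the black plunger on the bridge straight down until the sprung probes bear firmly on the board, and finish while still holding it down so that the board can be tested. This is done by pushing alone: nothing is to be lifted or carried. Do not press the plunger before the carrier is home, and leave the tools and other things round the jig where they are.

Things in the scene. Friction and masses are not known exactly. Their poses are not given: they have to be found in the camera images.
- test_jig: Board-test jig fixed to the bench. Origin on the bench below the channel's centre line; x = direction of pushing, z up. Aluminium base plate 350 x 160 mm, x = -232 to +118 mm, top (on which the carrier slides) at z = 10 mm. White side rails 12 mm high, x = 0 to 105, inner faces y = +-44.5, flaring 30 degrees from x = -27 (123 mm apart). End stop face at x = 100. Open apron at x < -27.
- bridge: Low grey bridge fixed across the jig's channel on two posts: jig x = 40 to 90 mm, 147 mm along y, underside 31.5 mm and top 52.5 mm above the bench. Origin on the bench below its middle (jig x = 65 mm), axes as the jig's. The board's tallest component has about 3.5 mm headroom. On its jig -y end stands a small black signal box, top 64.5 mm.
- carrier: Loose blue carrier, 150 (x) x 86 (y) x 8 mm, about 0.4 kg with the green board (50 x 70 mm) in its front half, tallest component 18 mm above the underside. Origin at the centre of its underside; x to its rounded front (x = +75). Aluminium push bar across the rear edge, top 20 mm above the underside, rear face at x = -75. 1.5 mm play a side in the channel. Starts on the apron, a little off line and turned.
- push_bar (a point): Middle of the rear face of the carrier's push bar, 12 mm above the carrier's underside: the face to push on; x axis forward.
- home (a point): Point of the jig, on the top of the base plate at jig x = 25 mm, where the carrier's origin lies when it is home against the end stop; axes as the jig's.
- plunger_pad (a point): Centre of the top face of the plunger's round black pad, 36 mm in diameter, 10 mm thick, above the bridge, 12 mm to jig -y of its middle; 89 mm above the bench when up. Moves down with the plunger.
- plunger (a joint): Travel of the plunger in m, 0 = up (it springs back up by itself), at most 0.021 down. Spring: about 3 N at the start, rising 0.3 N per mm. With the carrier home its probes meet the board at about 0.015.
- probes (a joint): How far the eight sprung brass probes under the plunger are pushed back into it, in m: 0 = free, rising one for one with the plunger once they stand on the board, at most 0.005. They add 1.4 N per mm; 3 mm takes about 13 N on the pad in all.
- tweezers: Steel tweezers, 13 x 121 x 9 mm, lying beyond the jig; leave alone. Origin at the centre of the underside, long axis y.
- hex_keys: Blue folding hex-key set, 30 x 90 x 21 mm, beside the jig; leave alone. Origin at the centre of the underside, long axis y.
- next_board: The next green circuit board, 50 x 70 x 14 mm, waiting flat on the bench beside the jig; leave alone. Origin at the centre of the underside.
- yellow_driver: Yellow screwdriver, 24 x 185 x 22 mm, lying beyond the jig; leave alone. Origin at the centre of the underside, long axis y.
- flux_bottle: Cream bottle with white cap, 64 mm across, 155 mm high, to the left; leave alone. Origin at the centre of its foot.
- wash_bottle: White bottle with red cap, 59 mm across, 141 mm high, to the left; leave alone. Origin at the centre of its foot.

How it is judged:
By the outcome, as a careful person would: the job done as asked, in the order asked, and still so for the second after the job is handed in, while the arm keeps its last pose, push and grip.
It also fails if it takes over 45 s, if anything falls off the work surface, if the arm or the gripper's body presses on something with over 40 N, if the wrist force passes 120 N, or if a joint passes its speed limit or range.

## Working session

There is one attempt and no reset: what is moved stays moved. The work goes in short steps, Python scripts to look and compute and a tool call to move; the robot and the scene stay as the last step left them, time stands still between calls to the robot, and variables do not carry over. Pictures are saved under pics/ and viewed, at most 10 in all, crops included, and the job is handed in when it is done.

Besides the shell and the picture viewer there is one more tool, called after ">>>" in YAML: its name, and indented under it one key for each argument. servo_tool: Moves the arm, as the interface text tells. Its arguments: {"type":"object","properties":{"deltas":{"type":"array"},"squeeze":{"type":"number"}},"required":["deltas"]}

```bash
mkdir -p pics
python3 - <<'E'
from rig import telemetry, optics
import cv2, json
s=telemetry.sense(); print(s['time_s'],s['eef_pos'],s['ee_rot'],s['force'],s['grip_width'])
for n in ("scene","top"):
    cv2.imwrite(f"pics/{n}0.png",optics.capture(n)); m=optics.camera_model(n); print(n,m)
print(optics.camera_model("wrist"))
E
```

```text
0.0 [188.64465846 489.66454572 230.72036626] [-2.65056234e-04  1.82875682e-01  9.83135830e-01 -5.94694167e-04] [-0.75798894  0.58761427  0.14804916] 0.9995198505251753
scene {'vfov': 48.35170689894509, 'cx': 326.69122076022484, 'cy': 198.79120353797956, 'R': array([[ 0.82268769, -0.56832728, -0.01375035],
       [-0.35189912, -0.49010053, -0.79747632],
       [ 0.4464885 ,  0.66091268, -0.60319354]]), 't': array([-444.83805813,  237.75006428, 1042.76517978])}
top {'vfov': 51.95451224594928, 'cx': 320.87412179752215, 'cy': 204.25383506195573, 'R': array([[-0.02414009, -0.99970694, -0.00181387],
       [-0.9831862 ,  0.02406959, -0.18101258],
       [ 0.18100319, -0.00258629, -0.98347911]]), 't': array([  -4.46441279,  529.2930015 , 1078.79778333])}
{'vfov': 65.70646984690485, 'cx': 317.50690979881716, 'cy': 203.6639072815278, 'mount': array([[-1.94536312e-04, -9.51641888e-01, -3.07209504e-01,
         7.95052948e+01],
       [ 9.99999431e-01, -5.07481567e-04,  9.38787741e-04,
         5.26166783e-01],
       [-1.04929290e-03, -3.07209146e-01,  9.51641445e-01,
        -1.42380827e+02],
       [ 0.00000000e+00,  0.00000000e+00,  0.00000000e+00,
         1.00000000e+00]])}
```

View pics/scene0.png

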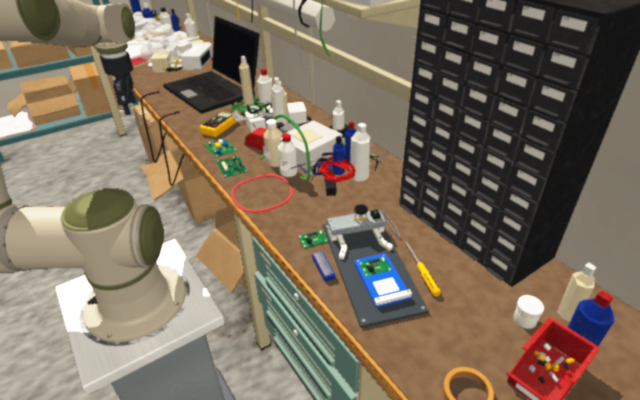

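View pics/top0.png

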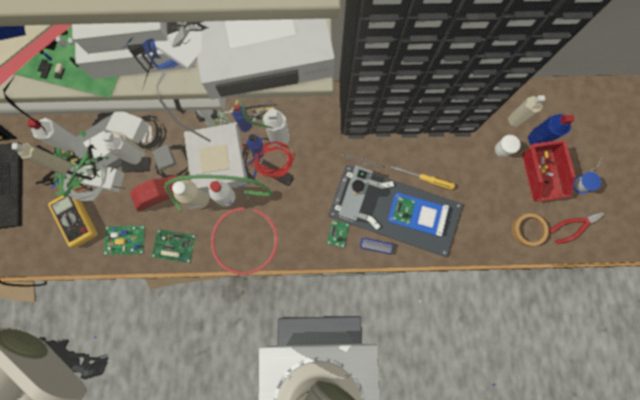

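The top view shows the jig around (395,208). The bridge is at its left end (355,195) and the carrier at about (418,215), so pushing goes to image left, roughly world +y. I'll zoom in.

```bash
cat > h.py <<'E'
import numpy as np, cv2
from scipy.spatial.transform import Rotation as Rn
from rig import telemetry, optics
def ray(name,u,v,pose=None):
    m=optics.camera_model(name); f=200/np.tan(np.radians(m['vfov']/2))
    d=np.array([u-m['cx'],v-m['cy']])/f
    if name=='wrist':
        r=np.hypot(*d); c=np.array([*(d/max(r,1e-9)*np.sin(r)),np.cos(r)])
        M=np.array(m['mount']); p,q=pose; R=Rn.from_quat(np.roll(q,-1)).as_matrix()
        return R@M[:3,3]+p, R@M[:3,:3]@c
    R=np.array(m['R']); return -R.T@m['t'], R.T@np.array([*d,1])
def onz(name,u,v,z,pose=None):
    o,d=ray(name,u,v,pose); return o+d*(z-o[2])/d[2]
def proj(name,X,pose=None):
    m=optics.camera_model(name); f=200/np.tan(np.radians(m['vfov']/2)); X=np.asarray(X,float)
    if name=='wrist':
        M=np.array(m['mount']); p,q=pose; R=Rn.from_quat(np.roll(q,-1)).as_matrix()
        c=M[:3,:3].T@(R.T@(X-p)-M[:3,3]); r=np.hypot(c[0],c[1]); t=np.arctan2(r,c[2])
        return c[:2]/r*t*f+[m['cx'],m['cy']]
    c=np.array(m['R'])@X+m['t']; return f*c[:2]/c[2]+[m['cx'],m['cy']]
E
python3 - <<'E'
from h import *
a=cv2.imread('pics/top0.png')[155:265,320:475]; cv2.imwrite('pics/topc.png',cv2.resize(a,None,fx=5,fy=5,interpolation=2))
E
```

```text
(no output)
```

View pics/topc.png

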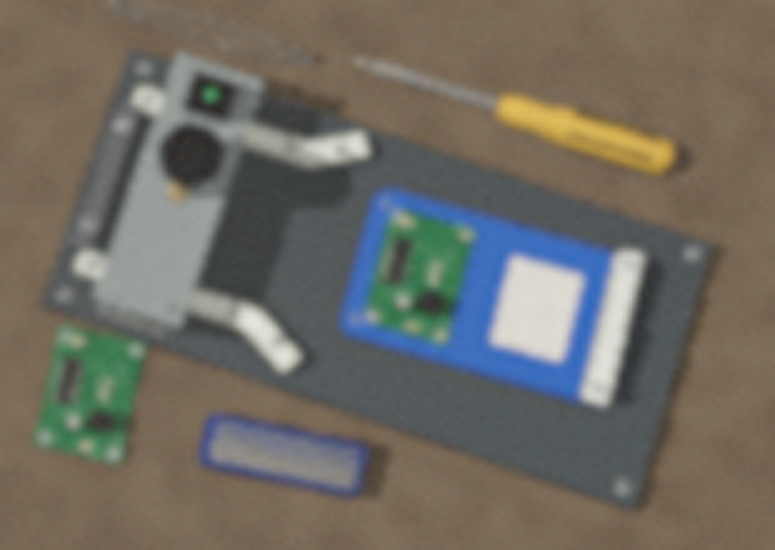

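The crop shows base plate corners at about (132,52), (45,305), (640,503) and (712,243). The carrier's push bar runs from (632,252) to (595,402), the pad is at (190,155) and the signal box at (210,95). I'll compute poses from these.

Run:
```python
from h import *
P=lambda x,y,z:onz('top',320+x/5-.4,155+y/5-.4,z)
c=[P(*p,10) for p in [(132,52),(45,305),(640,503),(712,243)]]
for q in c: print(q.round(1))
fl=(c[0]+c[1])/2; rr=(c[2]+c[3])/2
d=fl-rr; print('len',np.linalg.norm(d),np.linalg.norm(c[0]-c[1]),np.linalg.norm(c[2]-c[3]))
ex=d/np.linalg.norm(d); ey=np.array([-ex[1],ex[0],0]); yaw=np.degrees(np.arctan2(ex[1],ex[0]))
e2=np.degrees(np.arctan2(*( (c[3]-c[2])[[1,0]]))); e3=np.degrees(np.arctan2(*((c[0]-c[1])[[1,0]])))
o=(fl+rr)/2+ex*57; o[2]=0; print('yaw',yaw,'edges',e2+90,e3+90,'origin',o.round(1))
J=lambda X:np.round([(X-o)@ex,(X-o)@ey,X[2]],1)
print('pad',P(190,155,89).round(1),J(P(190,155,89)))
b1,b2=P(645,255,30),P(608,405,30); print('bar top rear ends',J(b1),J(b2),b1.round(1),b2.round(1))
f1,f2=P(380,190,18),P(343,328,18); print('front corners',J(f1),J(f2))
```

```text
[649.7 -92.8  10. ]
[502.9 -38.5  10. ]
[ 383.7 -365.6   10. ]
[ 529.3 -418.2   10. ]
len 347.55437066790034 156.46843389985915 154.80047245440002
yaw 69.83860674521772 edges 70.13296014642864 69.66721248301556 origin [ 536.1 -175.3    0. ]
pad [ 569.7 -116.4   89. ] [ 66.9 -11.3  89. ]
bar top rear ends [-191.4  -53.    30. ] [-194.7   34.4   30. ] [ 519.9 -373.3   30. ] [ 436.6 -346.2   30. ]
front corners [-42.1 -44.1  18. ] [-45.4  38.1  18. ]
```

>>> servo_tool:
  deltas:
    - [[-0.157,-0.179,0],[0,0,0],0.5]
    - [[-0.157,-0.179,0],[0,0,0],0.5]
    - [[-0.157,-0.179,0],[0,0,0],0.5]
    - [[-0.157,-0.179,0],[0,0,0],0.5]
    - [[-0.157,-0.179,0],[0,0,0],0.5]
    - [[-0.157,-0.179,0],[0,0,0],0.5]

```text
time_s: 0.7
eef_pos: [287.3, 220.0, 231.2]
ee_rot: [0.0, 0.183, 0.983, -0.0]
force: [0.8, -0.8, -0.3]
grip_width: 0.504
grip_force: 0.0
```

>>> servo_tool:
  deltas:
    - [[-0.157,-0.179,0],[0,0,0],0.5]
    - [[-0.157,-0.179,0],[0,0,0],0.5]
    - [[-0.157,-0.179,0],[0,0,0],0.5]
    - [[-0.157,-0.179,0],[0,0,0],0.5]
    - [[-0.157,-0.179,0],[0,0,0],0.5]
    - [[-0.157,-0.179,0],[0,0,0],0.5]

```text
time_s: 1.3
eef_pos: [386.0, -48.5, 231.3]
ee_rot: [0.0, 0.183, 0.983, 0.0]
force: [1.3, 0.6, 0.6]
grip_width: 0.502
grip_force: 0.0
```

>>> servo_tool:
  deltas:
    - [[-0.157,-0.179,0],[0,0,0],0.5]
    - [[-0.157,-0.179,0],[0,0,0],0.5]
    - [[-0.157,-0.179,0],[0,0,0],0.5]
    - [[-0.157,-0.179,0],[0,0,0],0.5]
    - [[-0.157,-0.179,0],[0,0,0],0.5]
    - [[-0.157,-0.179,0],[0,0,0],0.5]

```text
time_s: 1.9
eef_pos: [484.7, -316.5, 230.8]
ee_rot: [-0.0, 0.183, 0.983, 0.0]
force: [1.4, 0.2, 0.5]
grip_width: 0.503
grip_force: 0.0
```

>>> servo_tool:
  deltas:
    - [[0,0,0],[0,0,0.09],0.5]
    - [[0,0,0],[0,0,0.09],0.5]
    - [[0,0,0],[0,0,0.09],0.5]
    - [[0,0,0],[0,0,0.09],0.5]
    - [[0,0,0],[0,0,0.09],0.5]
    - [[0,0,0],[0,0,0.09],0.5]

```text
time_s: 2.5
eef_pos: [484.4, -314.6, 230.9]
ee_rot: [-0.0, 0.574, 0.819, 0.0]
force: [-0.1, -0.6, -0.5]
grip_width: 0.499
grip_force: 0.0
```

>>> servo_tool:
  deltas:
    - [[0,0,0],[0,0,0.09],0.5]
    - [[0,0,0],[0,0,0.09],0.5]
    - [[0,0,0],[0,0,0.09],0.5]
    - [[0,0,0],[0,0,0.09],0.5]
    - [[0,0,0],[0,0,0.09],0.5]
    - [[0,0,0],[0,0,0],0.5]
    - [[0,0,0],[0,0,0],0.5]

```text
time_s: 3.2
eef_pos: [484.4, -314.6, 231.1]
ee_rot: [-0.0, 0.819, 0.574, -0.0]
force: [-0.3, -0.3, 0.7]
grip_width: 0.498
grip_force: 0.0
```

Run:
```python
from h import *
s=telemetry.sense(); im=optics.capture('wrist'); cv2.imwrite('pics/w1.png',im)
np.savez('w1.npz',p=s['eef_pos'],q=s['ee_rot']); print(s['time_s'],s['eef_pos'],s['ee_rot'],s['grip_width'],s['force'],s['joints'])
```

```text
3.2 [ 484.41579458 -314.5891399   231.05226231] [-2.43467720e-04  8.18927478e-01  5.73896962e-01 -5.58941762e-05] 0.49812541034440594 [-0.34173212 -0.2963268   0.67764404] [-7.78692422e-01  4.30245466e-01  1.33180008e+00 -2.27970252e-05
  1.38004621e+00 -4.30404973e-01]
```

View pics/w1.png

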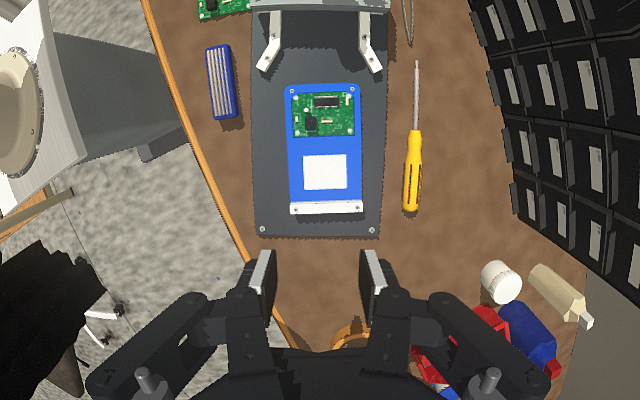

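The wrist view shows the plate with rear corners at (255,236) and (381,238), the carrier at (288–361, 84–215), the flares at (270,60) and (373,62), and the bridge at the top.

Run:
```python
from h import *
im=cv2.imread('pics/w1.png'); d=np.load('w1.npz'); pose=(d['p'],d['q'])
b,g,r=[im[:,:,i].astype(int) for i in range(3)]
# plate edges: brown bench (r>b+15) to grey
L=[];Rt=[]
for v in list(range(85,230,6)):
    br=(r[v]-b[v]>12)
    seg=br[235:275]; i=235+np.where(seg)[0].max() if seg.any() else None
    seg=br[370:400]; j=370+np.where(seg)[0].min() if seg.any() else None
    if i: L.append(onz('wrist',i+1,v+.5,10,pose)[:2])
    if j: Rt.append(onz('wrist',j,v+.5,10,pose)[:2])
def fit(A):
    vx,vy,x,y=cv2.fitLine(np.float32(A),cv2.DIST_HUBER,0,.01,.01).ravel()
    if vy<0: vx,vy=-vx,-vy
    return np.array([vx,vy]),np.array([x,y])
l,rr=fit(L),fit(Rt)
for q in (l,rr): print('yaw',np.degrees(np.arctan2(q[0][1],q[0][0])),q[1])
ex=l[0]+rr[0]; ex/=np.linalg.norm(ex); ey=np.array([-ex[1],ex[0]])
yl,yr=l[1]@ey,rr[1]@ey; print('width',yl-yr)
yc=(yl+yr)/2
E_=[]
for u in list(range(275,370,6)):
    col=(r[222:250,u]-b[222:250,u]>12); k=222+np.where(col)[0].min(); E_.append(onz('wrist',u+.5,k,10,pose)[:2]@ex)
print('rear edge',np.round(E_,1)); xo=np.median(E_)+232
o=ex*xo+ey*yc; print('origin',o.round(1),'yaw',np.degrees(np.arctan2(ex[1],ex[0])))
J=lambda X:np.round([X[:2]@ex-xo,X[:2]@ey-yc],1)
m=((b>120)&(b-r>70)).astype(np.uint8); m[:, :270]=0; m[:,375:]=0; m[:75]=0
ys,xs=np.where(m); print('blue',xs.min(),xs.max(),ys.min(),ys.max())
for side in (0,1):
    A=[]
    for v in range(105,195,6):
        w=np.where(m[v])[0]; A.append(onz('wrist',w.min() if side==0 else w.max()+1,v+.5,18,pose)[:2])
    f=fit(A); print('carrier side yaw',np.degrees(np.arctan2(f[0][1],f[0][0])), J(A[0]),J(A[-1]))
print('front',[J(onz('wrist',u,ys[xs==u].min(),18,pose)) for u in (300,325,350)])
# bar: bright pixels
bar=((b>170)&(r>150)&(g>160)); ys2,xs2=np.where(bar[195:222,280:372]); 
for u in (293,300,312,325,338,350,360):
    k=np.where(bar[195:222,u])[0]; print('bar',u,195+k.min(),195+k.max()+1,J(onz('wrist',u+.5,195+k.max()+1,30,pose)),J(onz('wrist',u+.5,195+k.max()+1,20,pose)))
print('rails',[ (p,J(onz('wrist',*p,22,pose))) for p in [(281,38),(361,38),(270,74),(374,74)]])
np.savez('jig.npz',o=o,ex=ex)
```

```text
yaw 69.2692 [ 417.2257  -266.43732]
yaw 69.42133 [ 563.24274 -329.6867 ]
width 158.94186
rear edge [-204.2 -204.  -205.3 -205.1 -205.  -204.9 -204.7 -204.6 -204.6 -204.5
 -204.4 -204.4 -204.3 -204.3 -204.3 -204.2]
origin [ 537.3 -173.1] yaw 69.345276
blue 284 361 83 202
carrier side yaw 72.12642 [-69.8  38.3] [-168.8   33.1]
carrier side yaw 72.43107 [-68.4 -47.9] [-167.7  -52.9]
front [array([-45.1,  21.5]), array([-43.7,  -6.6]), array([-42.9, -34.8])]
bar 293 202 214 [-195.4   28.3] [-199.    29.1]
bar 300 202 214 [-195.3   20. ] [-198.9   20.6]
bar 312 201 214 [-195.1    5.9] [-198.7    6. ]
bar 325 201 213 [-193.7   -9.4] [-197.2   -9.7]
bar 338 200 213 [-193.5  -24.7] [-197.1  -25.5]
bar 350 200 213 [-193.4  -39. ] [-196.9  -40.1]
bar 360 200 212 [-192.   -50.8] [-195.5  -52.4]
rails [((281, 38), array([ 8.5, 43.1])), ((361, 38), array([ 10. , -46.1])), ((270, 74), array([-33.4,  55. ])), ((374, 74), array([-31.5, -61.3]))]
```

>>> servo_tool:
  deltas:
    - [[-0.184,0.028,0],[0,0,0],0.5]
    - [[-0.184,0.028,0],[0,0,0],0.5]
    - [[0,0,0.18],[0,0,-0.025],0.5]
    - [[0,0,0.18],[0,0,0],0.5]
    - [[0,0,0.18],[0,0,0],0.5]
    - [[0,0,0.18],[0,0,0],0.5]
    - [[0,0,0.18],[0,0,0],0.5]
    - [[0,0,0.08],[0,0,0],0.5]

```text
time_s: 4.05
eef_pos: [468.5, -386.3, 31.8]
ee_rot: [-0.003, 0.808, 0.589, -0.0]
force: [-0.5, -0.9, 0.3]
grip_width: 0.503
grip_force: 0.0
```

>>> servo_tool:
  deltas:
    - [[0,0,0.06],[0,0,0],0.5]
    - [[0,0,0.04],[0,0,0],0.5]
    - [[0,0,0],[0,0,0],0.5]

```text
time_s: 4.35
eef_pos: [469.5, -387.5, 14.9]
ee_rot: [-0.0, 0.808, 0.589, -0.0]
force: [-0.3, -0.8, -0.1]
grip_width: 0.5
grip_force: 0.0
```

Run:
```python
from h import *
s=telemetry.sense(); im=optics.capture('wrist'); cv2.imwrite('pics/w2.png',im)
np.savez('w2.npz',p=s['eef_pos'],q=s['ee_rot']); print(s['time_s'],s['eef_pos'],s['ee_rot'],s['grip_width'],s['force'],s['joints'])
```

```text
4.35 [ 469.51772128 -387.51034629   14.9206703 ] [-3.01777269e-04  8.08390026e-01  5.88647155e-01 -3.56452626e-05] 0.5003207434234392 [-0.33633857 -0.76190415 -0.06168606] [-8.82205215e-01  7.30435943e-01  1.44486269e+00 -4.30697235e-05
  9.66900741e-01 -5.70153116e-01]
```

View pics/w2.png

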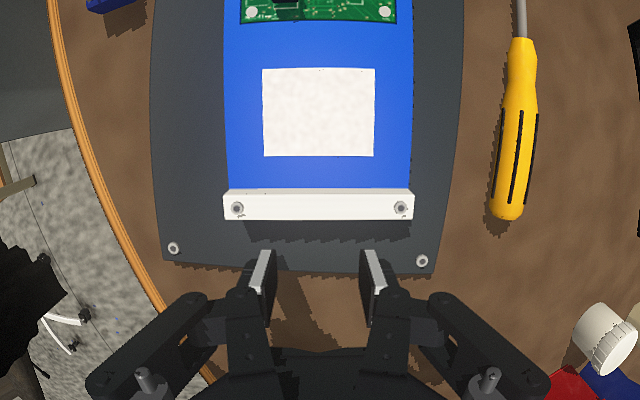

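Fingers are centred on the bar (bar spans 222–414, its middle within 1 px of the tool's) and aligned with it.

>>> servo_tool:
  deltas:
    - [[0.03,0,0],[0,0,0],0.5]
    - [[0.03,0,0],[0,0,0],0.5]
    - [[0.015,0,0],[0,0,0],0.5]
    - [[0.015,0,0],[0,0,0],0.5]
    - [[0.015,0,0],[0,0,0],0.5]
    - [[0,0,0],[0,0,0],0.5]

```text
time_s: 5.0
eef_pos: [476.3, -367.4, 15.5]
ee_rot: [0.0, 0.809, 0.588, 0.0]
force: [0.5, 0.6, 0.4]
grip_width: 0.502
grip_force: 0.0
```

>>> servo_tool:
  deltas:
    - [[0.015,0,0],[0,0,0],0.5]
    - [[0.02,-0.003,0],[0,0,0.002],0.5]
    - [[0.02,-0.003,0],[0,0,0.002],0.5]
    - [[0.02,-0.003,0],[0,0,0.002],0.5]
    - [[0.02,-0.003,0],[0,0,0.002],0.5]
    - [[0.02,-0.003,0],[0,0,0.002],0.5]

```text
time_s: 5.6
eef_pos: [480.6, -344.6, 15.4]
ee_rot: [0.0, 0.813, 0.582, -0.0]
force: [-0.8, -4.1, 1.7]
grip_width: 0.498
grip_force: 1.7
```

```bash
cat > look.py <<'E'
from h import *
import sys
n=sys.argv[1]
s=telemetry.sense(); im=optics.capture('wrist'); cv2.imwrite(f'pics/{n}.png',im); pose=(s['eef_pos'],s['ee_rot'])
np.savez(n+'.npz',p=pose[0],q=pose[1])
d=np.load('jig.npz'); ex=d['ex']; ey=np.array([-ex[1],ex[0]]); o=d['o']
J=lambda X:np.round([(X[:2]-o)@ex,(X[:2]-o)@ey],1)
R=Rn.from_quat(np.roll(pose[1],-1)).as_matrix()
jy=np.degrees(np.arctan2(ex[1],ex[0]))
print('t',s['time_s'],'tcp jig',J(pose[0]),round(pose[0][2],1),'yaw rel',round(np.degrees(np.arctan2(R[1,0],R[0,0]))-jy,2),'force jig',J(np.array(s['force'])[:2]+o),s['force'][2].round(1))
b,g,r=[im[:,:,i].astype(int) for i in range(3)]
m=((b>120)&(b-r>70)).astype(np.uint8); m[:,:200]=0; m[:,440:]=0
_,lab,st,_=cv2.connectedComponentsWithStats(m); k=1+st[1:,4].argmax(); m=(lab==k)
A=[[],[]]
for v in range(70,185,5):
    w=np.where(m[v])[0]
    if len(w)<20: continue
    A[0].append(J(onz('wrist',w.min(),v+.5,18,pose))); A[1].append(J(onz('wrist',w.max()+1,v+.5,18,pose)))
ys,xs=np.where(m); print('blue box',xs.min(),xs.max(),ys.min(),ys.max())
out=[]
for q in A:
    q=np.array(q); out.append(np.polyfit(q[:,0],q[:,1],1))
p=np.mean(out,0); print('carrier yaw rel',np.degrees(np.arctan(p[0])).round(2),'width',np.round((out[0]-out[1])[1],1))
xb=J(onz('wrist',318,ys.max()+1,18,pose))[0]; print('blue rear x',xb,'y there',np.polyval(p,xb).round(1),'y at +140',np.polyval(p,xb+140).round(1))
E
python3 look.py w3
```

```text
t 5.6 tcp jig [-180.5   -7.4] 15.4 yaw rel 1.82 force jig [-4.1 -0.6] 1.7
blue box 223 412 0 225
carrier yaw rel 1.8 width 85.8
blue rear x -157.6 y there -6.4 y at +140 -2.0
```

View pics/w3.png

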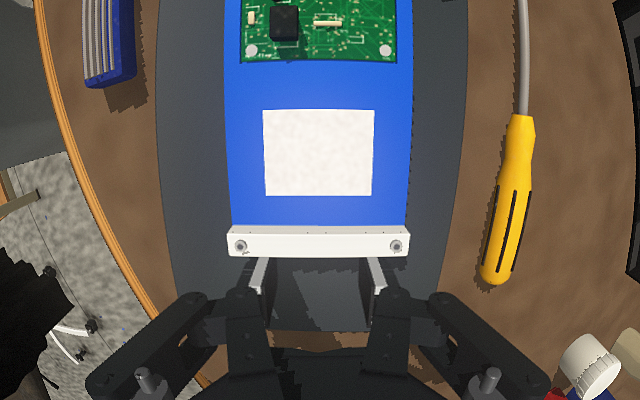

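Two-finger contact, about 4 N, and the carrier's yaw follows the tool's. I'll keep easing it into line.

>>> servo_tool:
  deltas:
    - [[0.025,-0.003,0],[0,0,0.0024],0.5]
    - [[0.025,-0.003,0],[0,0,0.0024],0.5]
    - [[0.025,-0.003,0],[0,0,0.0024],0.5]
    - [[0.025,-0.003,0],[0,0,0.0024],0.5]
    - [[0.025,-0.003,0],[0,0,0.0024],0.5]
    - [[0.025,-0.003,0],[0,0,0.0024],0.5]

```text
time_s: 6.25
eef_pos: [487.0, -314.9, 15.3]
ee_rot: [-0.0, 0.82, 0.573, -0.0]
force: [-1.7, -3.1, 2.6]
grip_width: 0.498
grip_force: 2.0
```

```bash
python3 look.py w4
```

```text
t 6.25 tcp jig [-150.5   -2.9] 15.3 yaw rel 0.53 force jig [-3.5  0.5] 2.6
blue box 223 412 0 225
carrier yaw rel 0.47 width 85.7
blue rear x -127.5 y there -2.4 y at +140 -1.2
```

View pics/w4.png

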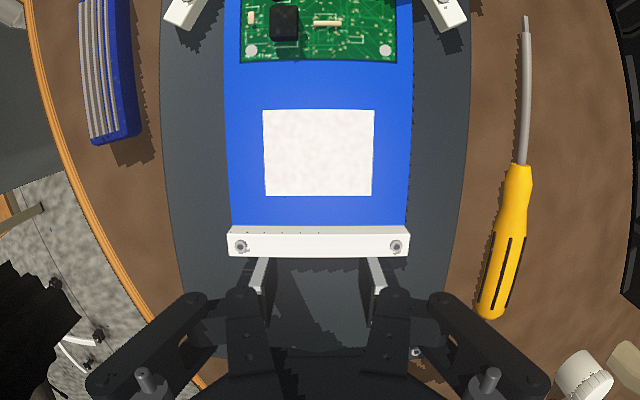

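The flare mouths appear at (187,31) and (440,33), so the carrier's front is about 1.5 mm to the right of the channel centre. I'll ease it left.

>>> servo_tool:
  deltas:
    - [[0.02,-0.003,0],[0,0,0.0012],0.5]
    - [[0.02,-0.003,0],[0,0,0.0012],0.5]
    - [[0.02,-0.003,0],[0,0,0.0012],0.5]
    - [[0.02,-0.002,0],[0,0,0.001],0.5]

```text
time_s: 6.7
eef_pos: [490.5, -299.2, 15.2]
ee_rot: [-0.0, 0.822, 0.57, -0.0]
force: [-0.6, -2.5, 1.9]
grip_width: 0.499
grip_force: 1.5
```

>>> servo_tool:
  deltas:
    - [[0.02,0,0],[0,0,0],0.5]
    - [[0.02,0,0],[0,0,0],0.5]
    - [[0.02,0,0],[0,0,0],0.5]

```text
time_s: 7.0
eef_pos: [494.8, -287.9, 15.2]
ee_rot: [-0.0, 0.822, 0.57, -0.0]
force: [-1.4, -2.9, 1.5]
grip_width: 0.5
grip_force: 1.4
```

```bash
python3 look.py w5
```

```text
t 7.0 tcp jig [-122.5   -0.7] 15.2 yaw rel 0.13 force jig [-3.2  0.3] 1.5
blue box 223 413 0 225
carrier yaw rel 0.11 width 85.8
blue rear x -99.4 y there -0.3 y at +140 -0.1
```

View pics/w5.png

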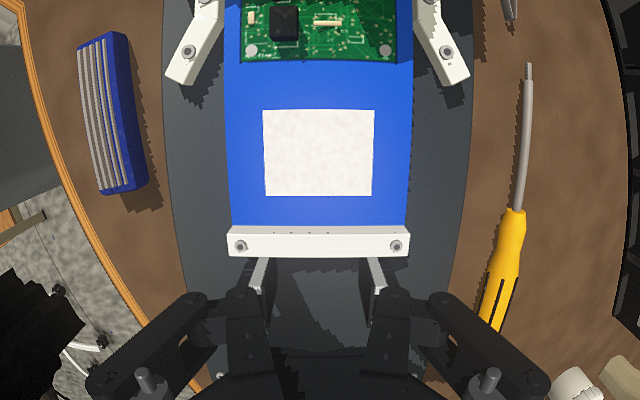

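In the channel, centred (0.1° off). Pushing on.

>>> servo_tool:
  deltas:
    - [[0.025,0,0],[0,0,0],0.5]
    - [[0.025,0,0],[0,0,0],0.5]
    - [[0.025,0,0],[0,0,0],0.5]
    - [[0.025,0,0],[0,0,0],0.5]
    - [[0.025,0,0],[0,0,0],0.5]

```text
time_s: 7.55
eef_pos: [503.5, -264.4, 15.2]
ee_rot: [-0.0, 0.822, 0.57, -0.0]
force: [0.6, -2.8, 0.3]
grip_width: 0.499
grip_force: 1.2
```

>>> servo_tool:
  deltas:
    - [[0.025,0,0],[0,0,0],0.5]
    - [[0.025,0,0],[0,0,0],0.5]
    - [[0.025,0,0],[0,0,0],0.5]
    - [[0.025,0,0],[0,0,0],0.5]
    - [[0.025,0,0],[0,0,0],0.5]

```text
time_s: 8.05
eef_pos: [512.3, -241.0, 15.2]
ee_rot: [-0.0, 0.822, 0.57, -0.0]
force: [-0.8, -2.6, -0.3]
grip_width: 0.502
grip_force: 1.0
```

>>> servo_tool:
  deltas:
    - [[0.005,0,0],[0,0,0],0.5]
    - [[0.005,0,0],[0,0,0],0.5]
    - [[0.005,0,0],[0,0,0],0.5]
    - [[0.005,0,0],[0,0,0],0.5]
    - [[0.005,0,0],[0,0,0],0.5]

```text
time_s: 8.55
eef_pos: [513.9, -236.8, 15.3]
ee_rot: [-0.0, 0.822, 0.57, 0.0]
force: [-0.8, -1.9, -1.7]
grip_width: 0.499
grip_force: 0.8
```

```bash
python3 look.py w6
```

```text
t 8.55 tcp jig [-67.9  -0.6] 15.3 yaw rel 0.11 force jig [-2.1  0.1] -1.7
blue box 224 412 44 225
carrier yaw rel -0.05 width 85.7
blue rear x -44.9 y there -0.1 y at +140 -0.2
```

>>> servo_tool:
  deltas:
    - [[0.006,0,0],[0,0,0],0.5]
    - [[0.006,0,0],[0,0,0],0.5]
    - [[0.006,0,0],[0,0,0],0.5]
    - [[0.005,0,0],[0,0,0],0.5]

```text
time_s: 9.0
eef_pos: [515.6, -232.4, 15.3]
ee_rot: [0.0, 0.822, 0.57, -0.0]
force: [-0.5, -1.8, -1.0]
grip_width: 0.499
grip_force: 0.8
```

>>> servo_tool:
  deltas:
    - [[0.005,0,0],[0,0,0],0.5]
    - [[0.005,0,0],[0,0,0],0.5]

```text
time_s: 9.2
eef_pos: [516.0, -231.5, 15.4]
ee_rot: [0.001, 0.822, 0.57, -0.001]
force: [-5.5, -10.3, -0.8]
grip_width: 0.496
grip_force: 5.9
```

>>> servo_tool:
  deltas:
    - [[0.005,0,0],[0,0,0],0.5]
    - [[0.005,0,0],[0,0,0],0.5]

```text
time_s: 9.4
eef_pos: [516.1, -231.4, 15.6]
ee_rot: [0.001, 0.822, 0.57, -0.002]
force: [-11.8, -19.6, 0.3]
grip_width: 0.501
grip_force: 11.3
```

Home: the force rose to about 23 N with no further travel. Now back off, rise, shut the fingers and look at the pad.

>>> servo_tool:
  deltas:
    - [[-0.03,0,0],[0,0,0],0.5]
    - [[-0.1,0,0],[0,0,0],0.5]
    - [[0,0,-0.1],[0,0,0],0.5]
    - [[0,0,-0.2],[0,0,0],0.5]
    - [[0,0,-0.2],[0,0,0],0.5]
    - [[0,0,-0.2],[0,0,0],0.5]
    - [[0,0,-0.2],[0,0,0],0]

```text
time_s: 10.1
eef_pos: [507.8, -252.6, 197.1]
ee_rot: [-0.0, 0.822, 0.57, 0.0]
force: [-0.6, -1.0, -0.2]
grip_width: 0.345
grip_force: 0.0
```

>>> servo_tool:
  deltas:
    - [[0.16,0.01,0],[0,0,0],0]
    - [[0.16,0.01,0],[0,0,0],0]
    - [[0.16,0.01,0],[0,0,0],0]
    - [[0.16,0.01,0],[0,0,0],0]
    - [[0,0,0],[0,0,0],0]
    - [[0,0,0],[0,0,0],0]

```text
time_s: 10.7
eef_pos: [560.3, -135.5, 195.3]
ee_rot: [-0.0, 0.821, 0.57, 0.0]
force: [-0.1, -0.4, -0.5]
grip_width: -0.001
grip_force: 0.0
```

```bash
python3 look.py w7
```

```text
t 10.7 tcp jig [43.3 -8.2] 195.3 yaw rel 0.2 force jig [-0.4 -0.1] -0.5
blue box 271 350 195 251Traceback (most recent call last):
  File "look.py", line 22, in <module>
    q=np.array(q); out.append(np.polyfit(q[:,0],q[:,1],1))
                                         ~^^^^^
IndexError: too many indices for array: array is 1-dimensional, but 2 were indexed
```

View pics/w7.png

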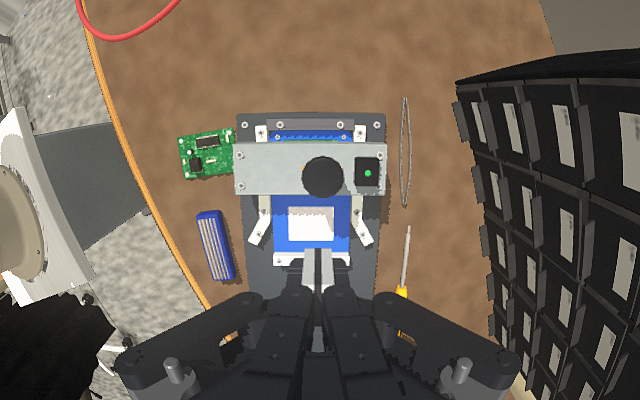

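The pad is at (323,177) with radius about 21. The carrier's blue front edge shows at row ~137, just before the end stop at row ~125, and nothing else has moved.

Run:
```python
from h import *
im=cv2.imread('pics/w7.png'); d=np.load('w7.npz'); pose=(d['p'],d['q'])
j=np.load('jig.npz'); ex=j['ex']; ey=np.array([-ex[1],ex[0]]); o=j['o']
J=lambda X:np.round([(X[:2]-o)@ex,(X[:2]-o)@ey],1)
g=im.max(2); sub=(g[145:210,290:352]<60).astype(np.uint8)
_,_,st,ce=cv2.connectedComponentsWithStats(sub); k=1+st[1:,4].argmax(); print(st[k])
u,v=st[k][0]+st[k][2]/2+290, st[k][1]+st[k][3]/2+145
print(u,v,'pad jig',J(onz('wrist',u,v,89,pose)), J(onz('wrist',u,v,84,pose)))
b,r=im[:,:,0].astype(int),im[:,:,2].astype(int)
for c in (290,310,330): 
    k=np.where((b-r)[120:143,c]>60)[0]+120; print('blue front',k.min(),J(onz('wrist',c,k.min(),18,pose)), [tuple(im[q,c]) for q in range(k.min()-7,k.min()+1)])
R=Rn.from_quat(np.roll(pose[1],-1)).as_matrix()
D=onz('wrist',u,v,87,pose)-pose[0]; print('tool delta units',(R.T@D/200).round(3))
```

```text
[15 11 38 32 86]
324.0 172.0 pad jig [ 69.9 -12.7] [ 68.8 -12.8]
blue front 131 [98.1 21.1] [(np.uint8(130), np.uint8(129), np.uint8(132)), (np.uint8(130), np.uint8(131), np.uint8(135)), (np.uint8(126), np.uint8(126), np.uint8(128)), (np.uint8(127), np.uint8(127), np.uint8(129)), (np.uint8(126), np.uint8(127), np.uint8(132)), (np.uint8(129), np.uint8(135), np.uint8(138)), (np.uint8(114), np.uint8(80), np.uint8(64)), (np.uint8(168), np.uint8(88), np.uint8(53))]
blue front 130 [99.   0.5] [(np.uint8(130), np.uint8(131), np.uint8(135)), (np.uint8(124), np.uint8(126), np.uint8(129)), (np.uint8(124), np.uint8(125), np.uint8(127)), (np.uint8(124), np.uint8(124), np.uint8(127)), (np.uint8(127), np.uint8(128), np.uint8(128)), (np.uint8(126), np.uint8(129), np.uint8(133)), (np.uint8(130), np.uint8(126), np.uint8(130)), (np.uint8(123), np.uint8(77), np.uint8(56))]
blue front 130 [ 99.1 -20. ] [(np.uint8(131), np.uint8(132), np.uint8(132)), (np.uint8(132), np.uint8(130), np.uint8(132)), (np.uint8(128), np.uint8(126), np.uint8(129)), (np.uint8(121), np.uint8(121), np.uint8(123)), (np.uint8(123), np.uint8(126), np.uint8(127)), (np.uint8(131), np.uint8(132), np.uint8(136)), (np.uint8(133), np.uint8(129), np.uint8(134)), (np.uint8(121), np.uint8(78), np.uint8(58))]
tool delta units [0.131 0.023 0.541]
```

>>> servo_tool:
  deltas:
    - [[0.11,0.021,0],[0,0,0],0]
    - [[0,0,0.15],[0,0,0],0]
    - [[0,0,0.15],[0,0,0],0]
    - [[0,0,0.15],[0,0,0],0]
    - [[0,0,0.05],[0,0,0],0]
    - [[0,0,0],[0,0,0],0]
    - [[0,0,0],[0,0,0],0]

```text
time_s: 11.45
eef_pos: [572.5, -117.6, 96.7]
ee_rot: [0.001, 0.822, 0.57, 0.001]
force: [0.6, -0.9, 0.7]
grip_width: 0.006
grip_force: 0.0
```

>>> servo_tool:
  deltas:
    - [[0,0,0.01],[0,0,0],0]
    - [[0,0,0.01],[0,0,0],0]
    - [[0,0,0.01],[0,0,0],0]
    - [[0,0,0.01],[0,0,0],0]
    - [[0,0,0.01],[0,0,0],0]
    - [[0,0,0],[0,0,0],0]

```text
time_s: 12.05
eef_pos: [572.1, -117.0, 85.4]
ee_rot: [0.0, 0.822, 0.57, 0.0]
force: [-0.6, 0.7, 4.5]
grip_width: 0.004
grip_force: 1.9
```

```bash
python3 look.py w8 2>/dev/null; python3 -c "
import cv2;cv2.imwrite('pics/w8c.png',cv2.resize(cv2.imread('pics/w8.png')[60:330,180:460],None,fx=2,fy=2))"
```

```text
t 12.05 tcp jig [ 64.8 -12.7] 85.4 yaw rel 0.12 force jig [0.4 0.8] 4.5
blue box 240 361 175 191
carrier yaw rel -2.39 width 206.5
blue rear x 85.2 y there 0.0 y at +140 -5.8
```

View pics/w8c.png

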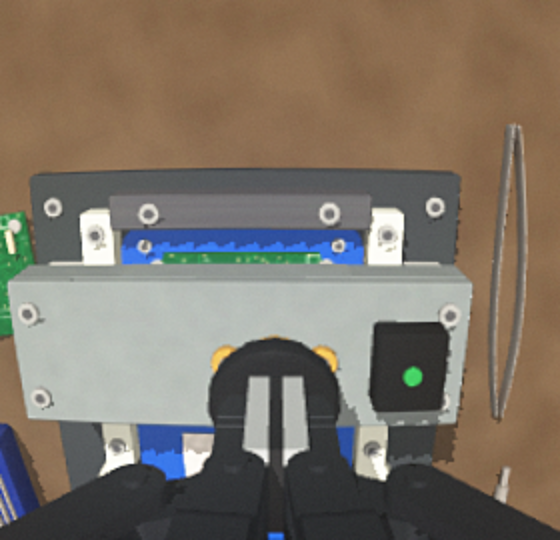

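The fingertips stand on the pad (4.5 N) and the carrier's front abuts the stop. Pressing down.

>>> servo_tool:
  deltas:
    - [[0,0,0.01],[0,0,0],0]
    - [[0,0,0.01],[0,0,0],0]
    - [[0,0,0.01],[0,0,0],0]
    - [[0,0,0.01],[0,0,0],0]
    - [[0,0,0.01],[0,0,0],0]
    - [[0,0,0],[0,0,0],0]

```text
time_s: 12.7
eef_pos: [572.1, -117.0, 75.4]
ee_rot: [0.0, 0.822, 0.57, 0.0]
force: [-0.8, -0.4, 6.6]
grip_width: 0.004
grip_force: 3.4
```

>>> servo_tool:
  deltas:
    - [[0,0,0.007],[0,0,0],0]
    - [[0,0,0.007],[0,0,0],0]
    - [[0,0,0.007],[0,0,0],0]
    - [[0,0,0],[0,0,0],0]
    - [[0,0,0],[0,0,0],0]

```text
time_s: 13.2
eef_pos: [572.2, -117.0, 72.0]
ee_rot: [0.0, 0.822, 0.57, 0.0]
force: [-3.5, 0.8, 11.5]
grip_width: -0.004
grip_force: 6.1
```

>>> servo_tool:
  deltas:
    - [[0,0,0.006],[0,0,0],0]
    - [[0,0,0.004],[0,0,0],0]
    - [[0,0,0],[0,0,0],0]
    - [[0,0,0],[0,0,0],0]
    - [[0,0,0],[0,0,0],0]

```text
time_s: 13.7
eef_pos: [572.2, -117.0, 70.3]
ee_rot: [0.001, 0.822, 0.57, 0.0]
force: [-3.2, 1.0, 15.5]
grip_width: -0.003
grip_force: 7.4
```

```bash
python3 -c "
from rig import ctrl,telemetry
s=telemetry.sense();print(s['eef_pos'],s['force']);print(ctrl.finish_job())"
```

```text
[ 572.18858124 -116.99726123   70.34605079] [-3.20147672  0.95576844 15.45749842]
the job is handed in; nothing more can be done
None
```

I pushed the carrier home against the end stop, then pressed the plunger down about 18.7 mm (roughly 15 N on the pad, probes about 3.7 mm in). I handed the job in at about 13.7 s, still holding the plunger down.

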